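# Load a short half-round pale into the spring-flap stapling jig

## Task

Load the short half-round pale into the stapling jig: with one fingertip press down the jig's long press bar and keep it down so that the spring flap stays lifted clear, and with the other fingertip push the pale along the bed under the flap until it is home against the end stop. Only then let the bar up so that the flap springs down onto the pale, and take the hand away. Push the pale flat along the bed without picking it up, and leave the other things on the table where they are.

Things in the scene. Friction and masses are not known exactly. Their poses are not given: they have to be found in the camera images.
- jig: Stapling jig fixed to the table: plywood board 250 mm long (its x from -135 to +115) by 160 mm wide (y -80 to +80), its top (the bed) 18 mm above the table. Origin on the table on the board's long centre line; x is the push direction (away from the robot), y left, z up. The pale's track runs along x, its centre line at y = -24 mm.
- track_mouth (a point): Centre of the track's mouth on the bed (jig x +7, y -24 mm). In front of it the bed is open; from x 7 to 32 two rails 8 mm high narrow from 67 to 53 mm apart, then run parallel 53 mm apart to the end stop. Axes as the jig's.
- stop_face (a point): Fixed point on the face of the wooden end stop (22 mm high) at the track's far end, on its centre line: jig x +81, y -24 mm, 30 mm above the table.
- rod_mid (a point): Middle of the steel hinge rod, which runs along jig x at y = +12 mm, 42 mm above the table, between two aluminium bearing blocks (14 mm in x, 18 mm in y, tops 52 mm above the table) centred at jig x -122 and +85.
- flap (a joint): Rocking angle (rad) of the flat 3 mm plate on the rod: flap over the track to the right (-y), press bar to the left (+y). 0: shut by its springs, bar raised, flap's edge about 3 mm over the bed. Pressing the bar lifts the flap: 0.39 it just touches (or lies on) a pale, 0.75 fully down, flap about 12 mm clear of a pale. Fully down takes about 6 N at 30 mm from the rod; let go, it springs back.
- bar_mid (a point): Point on top of the press bar (black rubber strip, 189 mm long, jig x -112 to +77, reaching 46 mm from the rod), midway along it and 30 mm from the rod's axis; moves with it: 53 mm above the table when shut, 32 mm fully down. It may be pressed anywhere along its length, and a fingertip can slide along it.
- flap_nose (a point): Near corner of the flap's free edge, 58 mm from the rod; the flap covers jig x 35 to 75 mm. Moves with it: 22 mm above the table when shut, 65 mm fully open.
- pale_mid (a point): Centre, half-way up, of the short half-round timber pale to load: 80 mm long (its own x), 50 mm wide, flat side down, round top 24 mm high, plain end faces, about 50 g, loose on the bed in front of the flap, roughly in line with the track. Home, it is at jig x +41, y -24, z 30 mm, its near end standing 34 mm out in front of the flap.
- long_pale: Bystander, leave alone: half-round pale 170 x 52 mm, 25 mm high, lying to the right of the jig; origin under its centre, x along it.
- mid_pale: Bystander, leave alone: half-round pale 120 x 46 mm, 23 mm high, lying farther to the left; origin under its centre, x along it.
- staple_gun: Bystander, leave alone: black and steel staple gun lying on its side left of the jig, about 170 x 125 mm, 28 mm high; origin near its middle, underneath.
- paper_cup: Bystander, leave alone: brown paper cup, rim diameter 76 mm, 95 mm high; origin under its centre.
- paper_roll: Bystander, leave alone: white paper roll standing on end, 84 mm diameter, 225 mm high; origin under its centre.
- glove_box: Bystander, leave alone: white and blue glove box 125 x 235 mm, 75 mm high; origin under its centre.
- cable_ties: Bystander, leave alone: flat clear packet of black cable ties 270 x 60 mm, 14 mm high, beyond the jig; origin under its centre.
Things that resemble listed ones, but are neither listed nor needed, are in the scene too. What is shaped like the part that bears pale_mid but orange, pink or red is not meant.

How it is judged (in metres and radians):
On the way, in this order (a step that is already met when the one before it is completed fails the run):
1. the press bar is pressed down, the flap lifted clear, before the pale goes under (value of joint flap above 0.47 rad and x of pale_mid in the frame of jig below 0 m), for 0.2 s.
2. the pale is home against the end stop with the flap still held clear of it (value of joint flap above 0.46 rad and x of pale_mid in the frame of jig above 0.037 m), for 0.2 s.
At the end, for the whole second after the job is handed in: The pale lies flat in the track with its far end within 4 mm of the end stop, centred within 6 mm and in line within 0.1 rad, at rest, and the flap has sprung down onto it (joint between 0.33 and 0.45) (x of pale_mid in the frame of jig above 0.037 m and y of pale_mid in the frame of jig between -0.03 and -0.018 m and z of pale_mid in the frame of jig below 0.034 m and angle between the x axis of pale_mid and the x axis of jig, either way round below 0.1 rad and angle between pale_mid's own z axis and vertical below 0.1 rad and value of joint flap between 0.33 and 0.45 rad and velocity of joint flap below 0.05 rad/s and linear speed of pale below 0.01 m/s); the robot touches nothing.
It fails at once if the pale is lifted off the bed by more than 10 mm (z of pale_mid in the frame of jig above 0.04 m).
It fails at once if the pale is tipped (angle between pale_mid's own z axis and vertical above 0.35 rad).
It fails at once if the flap is let down on the pale before the pale is home (x of pale_mid in the frame of jig between 0.004 and 0.034 m and value of joint flap below 0.43 rad).
It fails at once if one of the other things on the table is shifted by more than 20 mm (distance of any of long_pale, mid_pale, staple_gun, paper_cup, paper_roll, glove_box, cable_ties from where it was at the start of the episode above 0.02 m).
It also fails if it takes over 43 s, if anything falls off the work surface, if the arm or the gripper's body presses on something with over 40 N, if the wrist force passes 120 N, or if a joint passes its speed limit or range.

## Robot

A 6-joint arm with a two-finger parallel gripper is mounted at the origin on the work surface. World frame = base frame: x ahead of the robot, y to its left, z up, the work surface at z = 0. Lengths are in mm, angles in rad, forces in N, time in s.
With the tool pointing down it reaches from about 275 to 750 mm from the base axis. Payload 10.2 kg.
Tool frame: the origin (TCP) lies midway between the tips of the shut fingers; the grasp point (between the pads) lies 19 mm behind it; z points along the fingers, y is the line along which they close (so a half turn about z gives the same grasp; the last joint's range is limited). The gripper opens to 85 mm and grips with 20 to 120 N. Pads are 22 mm wide; open, the fingers measure 114 mm over their backs; the gripper's body (76 mm by 85 mm) begins 54 mm behind the grasp point. The pads swing forward as they close: fully open they stand 13 mm farther back than shut.
Start: joints at [-1.558, 0.313, 1.498, -0, 1.331, -0.223], TCP at [122.637, -510.481, 231.294] pointing down, gripper open.
Joint ranges: [-2.94, 2.94], [-0.97, 2.17], [0.19, 2.56], [-1.23, 4.37], [0.02, 3.11], [-2.88, 2.88]. Speed limits (rad/s): [2.39, 2.39, 3.01, 3.14, 3.14, 3.14].

## Interface

Orientations are given as a unit quaternion [w, x, y, z].
In Python, from rig import ctrl gives the robot as it stands.
- The arm moves only by the tool send_rows, never from a script. Its argument "targets" is a list of rows, each a list of 7 numbers: the closure, from -1 (fully open) to 1 (shut), so that 0 is half open, then the shift along the tool's x, y, z in m, then the turn, a rotation vector about the tool's x, y, z in rad. In form: [[claw, dx, dy, dz, ax, ay, az], ...]. A call has exactly 10 rows; each row shifts and turns the commanded pose from where the row before left it, along the tool's axes as they then stand; what a row does not reach is not made up. A row lasts 1/8 s, in which the tool goes at most 62.5 mm and 10.7 degrees, less where a joint would pass 70% of its speed; a pose out of reach is approached as far as the arm can. A call with a gripper value outside its range is refused whole. The fingers move at their own pace and stop on an object; "squeeze" is the grip in N (left out, the last holds). Time passes only in rows, so rows that do not move let the fingers close, or fill a call up. It gives the time, the measured TCP pose, the force, the opening and the grip force at its end, in the units of the state.
- ctrl.sense(): the state, without advancing time (a new reading comes with each control period).
- ctrl.capture(name): name is "side" or "top" or "wrist"; returns a dict with "img" (384x512x3 uint8, red, green, blue), "camera_matrix" (3x3 intrinsics, pixels), "R" (3x3) and "t" (3): a world point X has camera coordinates R X + t. Camera axes: x right, y down, z forward; pixel columns grow to the right and rows downward; lengths in mm; the calibration is good to about 2 mm. A picture is of the moment at which its call begins. There is no depth.
- ctrl.finish_job(): hands the job in; it is judged then, once.
Trained networks look in a picture, given as the dict that the camera call returned (one of the last four; its "shot" number tells which), for a name from the list of things; names that differ only in an ending like _2 or _b are one class to them, and where a whole thing is asked for, a point or a joint stands for the part that bears it (a point fixed in the world has none). Each returns a list of dicts, best first, with "score" (0 to 1); they miss things now and then, are a little off and sometimes report something else, mostly with a low value. They report only what shows in the picture. A call takes as long as a camera call. They do not tell look-alikes from the thing itself.
- ctrl.boxes_of(query, picture): "extent" ([left, top, width, height] in pixels, round what is visible of it).
- ctrl.landmark_of(query, picture): "point" ([column, row] in pixels: a listed point, or the origin of a listed thing).
The state is a dict: "time_s": time; "joints": joint angles; "dq": joint speeds; "tau": joint torques, N m; "eef_pos": TCP position; "ee_rot": TCP orientation; "force": force on the tool from outside, world axes, zero at the start; "wrist_torque": the same for the moment, N m; "grip_width": opening from 0.0 (shut) to 1.0 (fully open); "grip_force": force on a finger pad.
Only numpy, scipy, OpenCV 4.12 (cv2) and the standard library are available. Lean on these libraries where they do the work, as an engineer would, in place of code of your own. Each camera call takes 0.05 s, during which the arm holds its last target. There are 200 camera calls.

## Working session

There is one attempt and no reset: what is moved stays moved. The work goes in short steps, Python scripts to look and compute and a tool call to move; the robot and the scene stay as the last step left them, time stands still between calls to the robot, and variables do not carry over. Pictures are saved under pics/ and viewed, at most 10 in all, crops included, and the job is handed in when it is done.

Besides the shell and the picture viewer there is one more tool, called after "Emit:" in YAML: its name, and indented under it one key for each argument. send_rows: Moves the arm, as the interface text tells. Its arguments: {"type":"object","properties":{"targets":{"type":"array"},"squeeze":{"type":"number"}},"required":["targets"]}

```bash
mkdir -p pics; ls; cat > h.py <<'E'
import numpy as np, cv2
from rig import ctrl
def shot(n,f=None):
    p=ctrl.capture(n)
    if f: cv2.imwrite('pics/'+f,p['img'][:,:,::-1])
    return p
def ray(p,uv):
    K=np.array(p['camera_matrix']);R=np.array(p['R']);t=np.array(p['t'])
    d=R.T@np.linalg.solve(K,[uv[0],uv[1],1]); return -R.T@t,d
def atz(p,uv,z):
    c,d=ray(p,uv); return c+d*(z-c[2])/d[2]
def proj(p,X):
    q=np.array(p['camera_matrix'])@(np.array(p['R'])@np.array(X,float)+np.array(p['t'])); return q[:2]/q[2]
def tri(obs):
    A=np.zeros((3,3));b=np.zeros(3)
    for p,uv in obs:
        c,d=ray(p,uv);d=d/np.linalg.norm(d);M=np.eye(3)-np.outer(d,d);A+=M;b+=M@c
    return np.linalg.solve(A,b)
E
python3 - <<'E'
from h import *
a=shot('top','top0.png');b=shot('side','side0.png')
Z=dict(jig=0,track_mouth=18,stop_face=30,rod_mid=42,bar_mid=53,flap_nose=22,pale_mid=30)
for n,z in Z.items():
    for nm,p in(('top',a),('side',b)):
        for r in ctrl.landmark_of(n,p)[:3]:
            print(n,nm,np.round(r['point']),round(r['score'],2),np.round(atz(p,r['point'],z)))
s=ctrl.sense();print(s)
im=np.vstack([a['img'],b['img']])
E
```

```text
pics
jig top [244. 196.] 0.64 [587.  13.   0.]
jig side [253. 219.] 0.91 [565.   8.   0.]
track_mouth top [252. 197.] 0.95 [581. -13.  18.]
track_mouth side [250. 209.] 0.73 [581. -23.  18.]
stop_face top [258. 175.] 0.84 [649. -34.  30.]
stop_face side [263. 214.] 0.71 [531.  19.  30.]
stop_face side [240. 159.] 0.69 [ 667. -343.   30.]
stop_face side [236. 205.] 0.67 [627. -19.  30.]
rod_mid top [241. 204.] 0.95 [555.  20.  42.]
rod_mid top [193. 185.] 0.61 [620. 172.  42.]
rod_mid side [256. 214.] 0.94 [550.  36.  42.]
bar_mid top [229. 200.] 0.97 [565.  58.  53.]
bar_mid side [253. 211.] 0.8 [560.  37.  53.]
bar_mid side [263. 212.] 0.54 [528.  36.  53.]
flap_nose top [255. 191.] 0.94 [598. -25.  22.]
flap_nose side [243. 208.] 0.89 [603. -18.  22.]
flap_nose side [260. 195.] 0.72 [ 556. -106.   22.]
flap_nose side [319. 148.] 0.42 [ 359. -496.   22.]
pale_mid top [182. 284.] 0.83 [312. 208.  30.]
pale_mid top [237. 267.] 0.82 [358.  38.  30.]
pale_mid top [252. 208.] 0.75 [543. -13.  30.]
pale_mid side [329. 258.] 0.86 [311. 205.  30.]
pale_mid side [310. 192.] 0.73 [ 380. -143.   30.]
pale_mid side [262. 214.] 0.69 [533.  14.  30.]
{'time_s': 0.8, 'joints': array([-1.55841931e+00,  3.12894096e-01,  1.49771228e+00, -8.67836001e-06,
        1.33102169e+00, -2.23397524e-01]), 'dq': array([-0.00124892,  0.00045492,  0.00038868,  0.00023093,  0.00146075,
       -0.00062129]), 'tau': array([ 3.16045634e-04, -4.12143695e+01, -2.59886545e+01, -2.04050762e-04,
        5.29825556e-04,  2.41176150e-05]), 'eef_pos': array([ 122.62521776, -510.47328784,  231.29257224]), 'ee_rot': array([-1.80509946e-05,  9.93059218e-01,  1.17615431e-01, -2.32693137e-06]), 'force': array([-0.41260922,  0.22774784,  0.19689306]), 'wrist_torque': array([0.00841957, 0.03418592, 0.02103481]), 'grip_force': 0.0, 'grip_width': 0.9991878040243284}
```

```bash
python3 - <<'E'
import cv2
for n in('top0','side0'):
    i=cv2.imread(f'pics/{n}.png')
    c=i[130:310,130:370] 
    cv2.imwrite(f'pics/{n}c.png',cv2.resize(c,None,fx=3.3,fy=3.3,interpolation=cv2.INTER_CUBIC))
E
```

```text
(no output)
```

View pics/top0c.png

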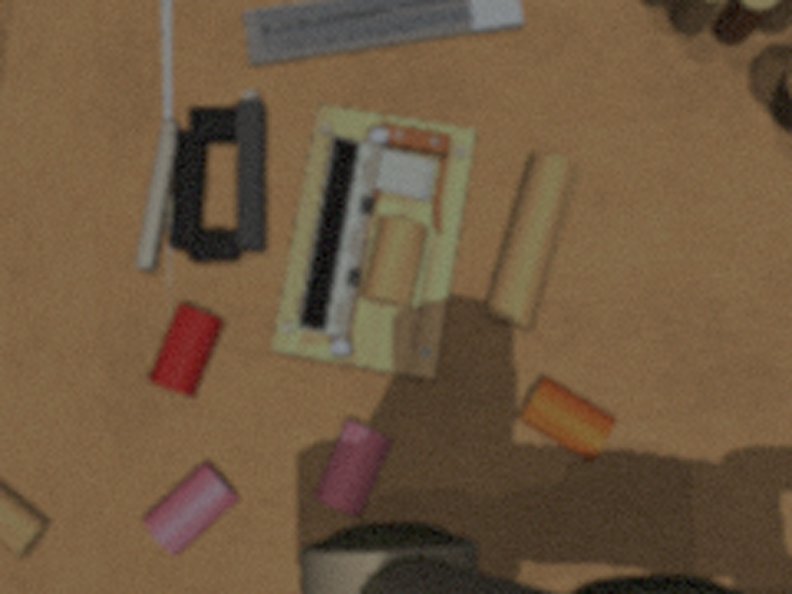

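View pics/side0c.png

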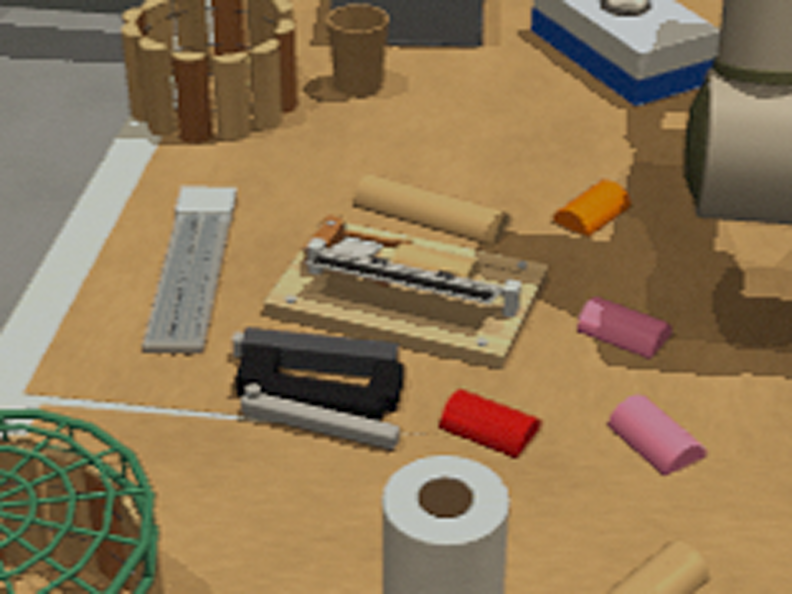

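The top crop shows the jig upright, with its board corners at about (320,108), (475,128), (435,376) and (272,350). The natural-coloured pale lies on the bed at (397,260), and the pink, red and orange ones are decoys. Next I fit the jig and pale poses.

```bash
cat > fit.py <<'E'
from h import *
from scipy.optimize import least_squares
def toW(q,P): 
    c,s=np.cos(q[2]),np.sin(q[2]); P=np.atleast_2d(P).astype(float)
    return np.c_[q[0]+c*P[:,0]-s*P[:,1], q[1]+s*P[:,0]+c*P[:,1], P[:,2]]
PT=dict(track_mouth=(7,-24,18),stop_face=(81,-24,30),rod_mid=(-18.5,12,42),bar_mid=(-17.5,40,53),flap_nose=(35,-42.5,22))
def fit(obs,q0=(570,10,-.15)):
    f=lambda q:np.concatenate([proj(p,toW(q,P)[0])-uv for p,P,uv in obs])
    r=least_squares(f,q0,loss='soft_l1',x_scale=(10,10,.1)); return r.x,r.fun
E
python3 - <<'E'
from fit import *
a=shot('top');b=shot('side')
obs=[(a,P,np.array(c)/3.3+130) for P,c in zip([(115,80,18),(115,-80,18),(-135,-80,18),(-135,80,18)],[(320,108),(475,128),(435,376),(272,350)])]
q,f=fit(obs);print('corners',q,np.round(f,1))
q1=q
for n,P in PT.items():
    for p in(a,b):
        r=[x for x in ctrl.landmark_of(n,p) if np.linalg.norm(proj(p,toW(q1,P)[0])-x['point'])<8]
        if r: obs.append((p,P,np.array(r[0]['point'])))
q,f=fit(obs,q1);print('all',q,np.round(f,1))
for p in(a,b):
    for x in ctrl.landmark_of('pale_mid',p):
        w=atz(p,x['point'],30);c,s=np.cos(q[2]),np.sin(q[2]);d=w[:2]-q[:2]
        print(x['point'],x['score'],'jig',c*d[0]+s*d[1],-s*d[0]+c*d[1])
# pale corners in top crop (end top-left/right, bottom-left/right)
for c,z in(((410,218),42),((387,303),42),):
    w=atz(a,np.array(c)/3.3+130,z);c,s=np.cos(q[2]),np.sin(q[2]);d=w[:2]-q[:2];print('end',c*d[0]+s*d[1],-s*d[0]+c*d[1])
print(ctrl.sense()['time_s'])
E
```

```text
corners [ 5.74079600e+02  1.05409047e+01 -1.91929507e-01] [-0.7 -1.7  0.5 -0.   0.2  0.7 -0.   0.3]
all [ 5.76695257e+02  1.12370084e+01 -1.90250553e-01] [-1.  -2.4  0.2 -0.9  0.  -0.1 -0.2 -0.5  0.6  1.  -1.4  1.8 -1.3  0.8
 -7.8 -1.9 -3.4  0.7 -4.3 -0.8  3.   2.3  0.3  1.4  2.6  2.7  1.2 -2.7]
[248.2, 209.1] 0.97 jig -34.224379776315104 -19.523393387433423
[183.4, 235.7] 0.88 jig -150.8605064172404 168.16704215353207
[238.0, 268.5] 0.73 jig -222.942223294452 -19.149836373755754
[303.6, 255.4] 0.7 jig -149.78616614148353 -214.05468878605546
[181.5, 283.7] 0.56 jig -297.2259654063426 145.42426413683188
[327.5, 257.5] 0.93 jig -293.62186465292194 140.37937820030095
[277.9, 256.7] 0.9 jig -154.80422898560417 185.36419464753865
[317.5, 227.0] 0.83 jig -233.58462191196247 5.674000099706525
[262.7, 209.2] 0.53 jig -37.40521242252429 -29.401142786379687
end 8.406254421977847 -32.07954999921522
end -75.92795027738414 -23.91209325630665
1.5
```

Emit:
send_rows:
  targets:
    - [-0.4,0.036,-0.034,0.003,0,0,0]
    - [-0.4,0.036,-0.034,0.003,0,0,0]
    - [-0.4,0.036,-0.034,0.003,0,0,0]
    - [-0.4,0.036,-0.034,0.003,0,0,0]
    - [-0.4,0.036,-0.034,0.003,0,0,0]
    - [-0.4,0.036,-0.034,0.003,0,0,0]
    - [-0.4,0.036,-0.034,0.003,0,0,0]
    - [-0.4,0.036,-0.034,0.003,0,0,0]
    - [-0.4,0.036,-0.034,0.003,0,0,0]
    - [-0.4,0.036,-0.034,0.003,0,0,0]

```text
time_s: 2.75
eef_pos: [394.0, -94.3, 201.4]
ee_rot: [0.0, 0.993, 0.118, 0.0]
force: [0.3, -0.3, -0.0]
grip_width: 0.7
grip_force: 0.0
```

```bash
cat > go.py <<'E'
import sys
from h import *
from scipy.spatial.transform import Rotation as Ro
Q=eval(open('q.txt').read())
def rep(jx,jy,z,tilt=0.0):
    s=ctrl.sense();c_,s_=np.cos(Q[2]),np.sin(Q[2])
    R0=Ro.from_quat(np.r_[s['ee_rot'][1:],s['ee_rot'][0]])
    Rt=Ro.from_euler('z',Q[2])*Ro.from_euler('x',np.pi+tilt)
    W=np.array([Q[0]+c_*jx-s_*jy,Q[1]+s_*jx+c_*jy,z]);d=W-s['eef_pos']
    e=s['eef_pos'][:2]-Q[:2]
    print('t',s['time_s'],'jigTCP',np.round([c_*e[0]+s_*e[1],-s_*e[0]+c_*e[1],s['eef_pos'][2]],1),'F',np.round(s['force'],1),'gw',round(s['grip_width'],3))
    print('tool delta now',np.round(R0.inv().apply(d),1),'rot',np.round((R0.inv()*Rt).as_rotvec(),3),'delta in target axes',np.round(Rt.inv().apply(d),1),'joints',np.round(s['joints'],2))
if __name__=='__main__': rep(*map(float,sys.argv[1:]))
E
echo '(575.5,11,-0.19)'>q.txt; python3 go.py -100 12 180
```

```text
t 2.75 jigTCP [-158.3 -137.7  201.4] F [ 0.3 -0.3 -0. ] gw 0.7
tool delta now [ 114.9 -112.3   21.4] rot [ 0.    -0.001  0.426] delta in target axes [  58.3 -149.7   21.4] joints [-0.53  0.07  1.87 -0.    1.19  0.81]
```

Emit:
send_rows:
  targets:
    - [-0.4,0.023,-0.0225,0.004,0,0,0]
    - [-0.4,0.023,-0.0225,0.004,0,0,0]
    - [-0.4,0.023,-0.0225,0.004,0,0,0]
    - [-0.4,0.023,-0.0225,0.004,0,0,0]
    - [-0.4,0.023,-0.0225,0.005,0,0,0.026]
    - [-0.4,0,0,0,0,0,0.1]
    - [-0.4,0,0,0,0,0,0.1]
    - [-0.4,0,0,0,0,0,0.1]
    - [-0.4,0,0,0,0,0,0.1]
    - [-0.4,0,0,0,0,0,0]

```text
time_s: 4.0
eef_pos: [478.8, 40.5, 180.3]
ee_rot: [-0.0, 0.996, -0.095, 0.0]
force: [-0.5, 1.0, -0.1]
grip_width: 0.701
grip_force: 0.0
```

```bash
python3 - <<'E'
from fit import *
import go
a=shot('wrist','w1.png')
for n in list(PT)+['pale_mid','jig']:
    for x in ctrl.landmark_of(n,a)[:2]: print(n,np.round(x['point']),round(x['score'],2), 'pred',np.round(proj(a,toW(go.Q,PT[n])[0])) if n in PT else '')
i=cv2.resize(a['img'][:,:,::-1],(768,576)); cv2.imwrite('pics/w1.png',i)
go.rep(-100,12,180)
E
```

```text
track_mouth [289.  55.] 0.72 pred [290.  50.]
track_mouth [71. 34.] 0.52 pred [290.  50.]
rod_mid [244.  84.] 0.86 pred [250.  80.]
bar_mid [211.  79.] 0.59 pred [214.  78.]
flap_nose [314.  19.] 0.65 pred [314.  14.]
pale_mid [288. 100.] 0.96 pred 
pale_mid [103. 211.] 0.8 pred 
jig [262.  62.] 0.63 pred 
t 4.4 jigTCP [-100.5   10.7  180.3] F [-0.7 -0.3  0.8] gw 0.705
tool delta now [ 0.5 -1.3  0.3] rot [ 0. -0.  0.] delta in target axes [ 0.5 -1.3  0.3] joints [-0.16  0.26  1.7  -0.    1.17  1.6 ]
```

View pics/w1.png

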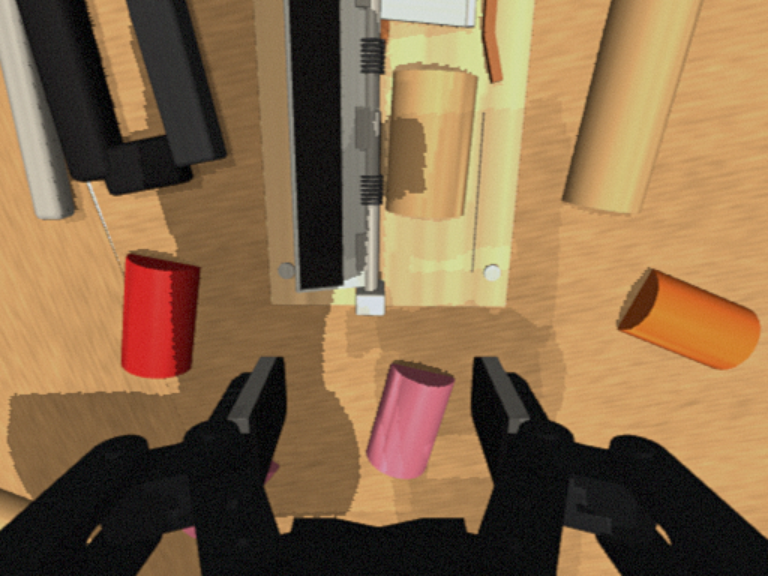

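The wrist view is clear. The near board corners are at (272,305) and (506,306) in the 768-pixel view, and the pale's corners are at about (387,209), (463,217), (476,75) and (394,68). Now I refine with these.

```bash
python3 - <<'E'
from fit import *
import go
a=shot('wrist');t=shot('top')
px=lambda *c:np.array(c)/1.5
obs=[(a,(-135,80,18),px(272,305)),(a,(-135,-80,18),px(506,306)),(a,(-122,12,52),px(371,292)),(a,(35,-12,22),px(382,20)) ,(a,(7,-57,22),px(496,82))]
obs=obs[:3]
for n in('track_mouth','rod_mid','bar_mid','flap_nose'):
    for p in (a,):
        x=ctrl.landmark_of(n,p)
        if x: obs.append((p,PT[n],np.array(x[0]['point'])))
for P,c in zip([(115,80,18),(115,-80,18),(-135,-80,18),(-135,80,18)],[(320,108),(475,128),(435,376),(272,350)]): obs.append((t,P,np.array(c)/3.3+130))
q,f=fit(obs,go.Q);print(q,np.round(f,1).reshape(-1,2).tolist())
c,s=np.cos(q[2]),np.sin(q[2])
for v in[(387,209),(463,217),(476,75),(394,68)]:
    d=atz(a,px(*v),18)[:2]-q[:2];print(np.round([c*d[0]+s*d[1],-s*d[0]+c*d[1]],1))
x=ctrl.landmark_of('pale_mid',a)[0]['point'];d=atz(a,x,30)[:2]-q[:2];print('mid',c*d[0]+s*d[1],-s*d[0]+c*d[1])
# finger tips: inner pad edges in the picture at z of the tips
for v in[(284,358),(476,358),(262,358),(497,358)]:
    C,D=ray(a,px(*v)); 
    for z in(180,187):
        d=atz(a,px(*v),z)[:2]-q[:2];print('tip',z,np.round([c*d[0]+s*d[1],-s*d[0]+c*d[1]],1))
open('q.txt','w').write(str(tuple(q)))
go.rep(-100,12,100)
E
```

```text
[ 5.74215077e+02  1.33399740e+01 -1.93718778e-01] [[-0.9, -0.1], [0.5, -0.3], [-0.5, 8.2], [-0.6, -1.1], [3.1, -1.3], [1.0, 1.6], [-1.5, -1.7], [-0.3, -0.0], [-0.8, 0.7], [-1.0, 0.2]]
[-69.9   1.8]
[-74.8 -46.9]
[  9.  -49.7]
[12.6 -1.5]
mid -142.42184010035157 -201.43561527912175
tip 180 [-94.2  38.4]
tip 187 [-90.7  36.9]
tip 180 [-94.  -24.6]
tip 187 [-90.5 -23. ]
tip 180 [-94.2  45.6]
tip 187 [-90.8  43.8]
tip 180 [-94.  -31.5]
tip 187 [-90.5 -29.6]
t 4.75 jigTCP [-100.5   10.6  180.3] F [0.5 0.2 0.2] gw 0.703
tool delta now [ 0.5 -1.4 80.3] rot [ 0.  0. -0.] delta in target axes [ 0.5 -1.4 80.3] joints [-0.16  0.26  1.7  -0.    1.17  1.6 ]
```

Emit:
send_rows:
  targets:
    - [-0.4,0.002,-0.001,0.03,0,0,0]
    - [-0.4,0.002,0,0.03,0,0,0]
    - [-0.4,0,0,0.03,0,0,0]
    - [-0.4,0,0,0.02,0,0,0]
    - [-0.4,0,0,0.01,0.1,0,0]
    - [-0.4,0,0,0.01,0,0,0]
    - [-0.4,0,0,0.007,0,0,0]
    - [-0.4,0,0,0.006,0,0,0]
    - [-0.4,0,0,0.006,0,0,0]
    - [-0.4,0,0,0,0,0,0]

```text
time_s: 6.0
eef_pos: [483.6, 43.6, 31.4]
ee_rot: [-0.05, 0.994, -0.095, 0.005]
force: [0.3, 2.2, 4.3]
grip_width: 0.701
grip_force: 2.3
```

```bash
python3 - <<'E'
from fit import *
import go
go.rep(-96,12,24,.1)
a=shot('wrist');b=shot('side')
x=[r['point'] for r in ctrl.landmark_of('pale_mid',a)];print(x)
print(ctrl.landmark_of('flap_nose',b)[:2],ctrl.landmark_of('bar_mid',b)[:2],[proj(b,toW(go.Q,(35,-42.5,22))[0]),proj(b,toW(go.Q,(35,-40,62))[0])])
i=cv2.resize(a['img'][:,:,::-1],(560,420)); j=cv2.resize(b['img'][150:270,190:350,::-1],(560,420),interpolation=2)
cv2.imwrite('pics/w2.png',cv2.resize(np.vstack([i,j]),(400,600)))
E
```

```text
t 6.0 jigTCP [-94.7  12.3  31.4] F [0.3 2.2 4.3] gw 0.701
tool delta now [-1.3  1.   7.3] rot [ 0.    -0.     0.004] delta in target axes [-1.3  1.   7.3] joints [-0.21  0.49  1.85  0.14  0.81  1.46]
[[20.5, 294.9], [329.9, 118.3]]
[{'point': [241.9, 196.3], 'score': 0.6}, {'point': [324.2, 312.0], 'score': 0.52}] [{'point': [250.7, 217.1], 'score': 0.97}, {'point': [262.7, 350.8], 'score': 0.28}] [array([244.53563917, 205.35814892]), array([244.22167112, 196.07116532])]
```

View pics/w2.png

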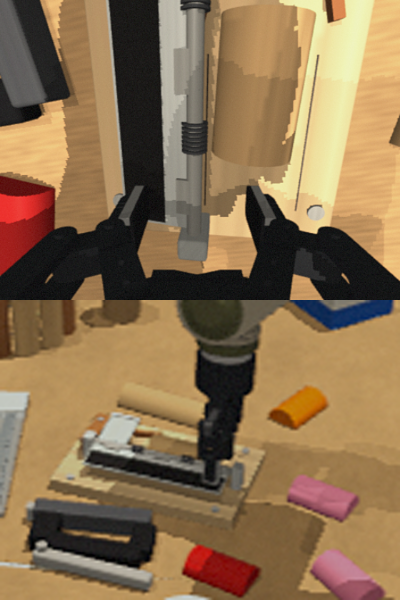

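Emit:
send_rows:
  targets:
    - [-0.4,0,0.002,0.003,0,0,0]
    - [-0.4,0,0.002,0.002,0,0,0]
    - [-0.4,0,0,0.002,0,0,0]
    - [-0.4,0,0,0,0,0,0]
    - [-0.4,0,0,0,0,0,0]
    - [-0.4,0,0,0,0,0,0]
    - [-0.4,0,0,0,0,0,0]
    - [-0.4,0,0,0,0,0,0]
    - [-0.4,0,0,0,0,0,0]
    - [-0.4,0,0,0,0,0,0]

```text
time_s: 7.5
eef_pos: [482.9, 40.2, 24.4]
ee_rot: [-0.05, 0.994, -0.095, 0.005]
force: [-1.8, 2.7, 9.2]
grip_width: 0.702
grip_force: 4.8
```

```bash
python3 - <<'E'
from fit import *
import go
go.rep(-96,8,24,.1)
a=shot('wrist');b=shot('side')
for n in('flap_nose','bar_mid'): print(n,ctrl.landmark_of(n,b)[:1],ctrl.landmark_of(n,a)[:1])
print([np.round(proj(b,toW(go.Q,(-17.5,12+30*np.cos(u),42+30*np.sin(u)+1))[0]),1) for u in(.35,0,-.1,-.2,-.3,-.4)])
print([np.round(proj(b,toW(go.Q,(35,12-58*np.cos(u),42-58*np.sin(u)))[0]),1) for u in(.35,0,-.1,-.2,-.3,-.4)])
E
```

```text
t 7.5 jigTCP [-94.7   8.8  24.4] F [-1.8  2.7  9.2] gw 0.702
tool delta now [-1.3  0.8  0.4] rot [ 0.    -0.     0.004] delta in target axes [-1.3  0.8  0.4] joints [-0.21  0.5   1.86  0.14  0.79  1.45]
flap_nose [{'point': [244.9, 196.9], 'score': 0.9}] []
bar_mid [{'point': [251.7, 219.0], 'score': 0.55}] [{'point': [173.5, 81.5], 'score': 0.93}]
[array([250.9, 214.3]), array([250.7, 217.2]), array([250.7, 217.9]), array([250.8, 218.6]), array([250.8, 219.2]), array([250.9, 219.7])]
[array([244.5, 205.3]), array([244.9, 200. ]), array([244.8, 198.7]), array([244.7, 197.4]), array([244.6, 196.2]), array([244.4, 195.2])]
```

Emit:
send_rows:
  targets:
    - [-0.4,0.0045,0,0,0,0,0]
    - [-0.4,0.0045,0,0,0,0,0]
    - [-0.4,0.0045,0,0,0,0,0]
    - [-0.4,0.0045,0,0,0,0,0]
    - [-0.4,0.0045,0,0,0,0,0]
    - [-0.4,0.0045,0,0,0,0,0]
    - [-0.4,0.0045,0,0,0,0,0]
    - [-0.4,0.0045,0,0,0,0,0]
    - [-0.4,0.0045,0,0,0,0,0]
    - [-0.4,0.0045,0,0,0,0,0]

```text
time_s: 9.05
eef_pos: [525.7, 32.6, 24.0]
ee_rot: [-0.05, 0.994, -0.094, 0.003]
force: [-6.1, 5.5, 11.0]
grip_width: 0.695
grip_force: 5.8
```

```bash
python3 - <<'E'
from fit import *
import go
go.rep(-10,8,24,.1)
a=shot('wrist');b=shot('side')
for n in('flap_nose','bar_mid'): print(n,ctrl.landmark_of(n,b)[:1])
for p in(a,b):
  for x in ctrl.landmark_of('pale_mid',p):
    d=atz(p,x['point'],30)[:2]-go.Q[:2];c,s=np.cos(go.Q[2]),np.sin(go.Q[2]);print(np.round([c*d[0]+s*d[1],-s*d[0]+c*d[1]]),x['score'])
i=cv2.resize(a['img'][:,:,::-1],(560,420)); j=cv2.resize(b['img'][170:240,210:300,::-1],(560,420),interpolation=2)
cv2.imwrite('pics/w3.png',cv2.resize(np.vstack([i,j]),(400,600)))
E
```

```text
t 9.05 jigTCP [-51.3   9.5  24. ] F [-6.1  5.5 11. ] gw 0.695
tool delta now [41.3  1.7 -0.4] rot [-0.001  0.004  0.004] delta in target axes [41.3  1.5 -0.2] joints [-0.21  0.57  1.73  0.13  0.86  1.46]
flap_nose [{'point': [244.2, 195.6], 'score': 0.74}]
bar_mid [{'point': [250.5, 215.5], 'score': 0.94}]
[ -2. -22.] 0.81
[-227.   -6.] 0.78
[-152.  191.] 0.77
[-163. -192.] 0.72
[-10.   1.] 0.4
```

View pics/w3.png

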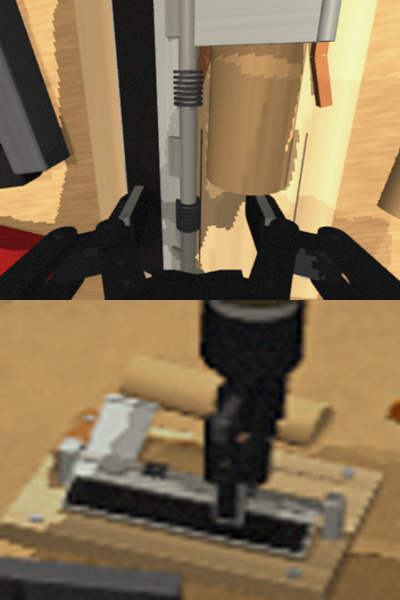

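The pale is entering the rails straight, the flap is well lifted, and the pushing finger is behind the pale's end at about (262,195). I'll keep pushing.

Emit:
send_rows:
  targets:
    - [-0.4,0.0045,0.0005,0,0,0,0]
    - [-0.4,0.0045,0.0005,0,0,0,0]
    - [-0.4,0.0045,0.0005,0,0,0,0]
    - [-0.4,0.0045,0,0,0,0,0]
    - [-0.4,0.0045,0,0,0,0,0]
    - [-0.4,0.0045,0,0,0,0,0]
    - [-0.4,0.0045,0,0,0,0,0]
    - [-0.4,0.004,0,0,0,0,0]
    - [-0.4,0.002,0,0,0,0,0]
    - [-0.4,0.001,0,0,0,0,0]

```text
time_s: 10.6
eef_pos: [562.9, 24.3, 24.1]
ee_rot: [-0.051, 0.994, -0.094, 0.002]
force: [-6.0, 6.5, 14.8]
grip_width: 0.702
grip_force: 8.3
```

```bash
cat > look.py <<'E'
from fit import *
import go,sys
go.rep(-10,8,24,.1)
a=shot('wrist');b=shot('side');t=shot('top')
for n in('flap_nose','bar_mid'): print(n,ctrl.landmark_of(n,b)[:1])
for p in(a,b,t):
  for x in ctrl.landmark_of('pale_mid',p):
    d=atz(p,x['point'],30)[:2]-go.Q[:2];c,s=np.cos(go.Q[2]),np.sin(go.Q[2]);e=[c*d[0]+s*d[1],-s*d[0]+c*d[1]]
    if abs(e[0])<80 and abs(e[1])<60: print(np.round(e),x['score'])
for P in((1,-24,42),(1,-24,18),(41,-24,42),(75,-24,42)): print(P,np.round(proj(a,toW(go.Q,P)[0])*400/512))
i=cv2.resize(a['img'][:,:,::-1],(560,420)); j=cv2.resize(b['img'][170:240,210:300,::-1],(560,420),interpolation=2)
cv2.imwrite('pics/'+sys.argv[1],cv2.resize(np.vstack([i,j]),(400,600)))
E
python3 look.py w4.png
```

```text
t 10.6 jigTCP [-13.2   8.6  24.1] F [-6.   6.5 14.8] gw 0.702
tool delta now [ 3.2  0.6 -0. ] rot [-0.001  0.005  0.004] delta in target axes [ 3.2  0.6 -0. ] joints [-0.21  0.63  1.61  0.13  0.91  1.47]
flap_nose [{'point': [244.2, 196.4], 'score': 0.73}]
bar_mid [{'point': [250.3, 218.6], 'score': 0.65}]
(1, -24, 42) [253. 189.]
(1, -24, 18) [248. 171.]
(41, -24, 42) [258. 115.]
(75, -24, 42) [264.  39.]
```

View pics/w4.png

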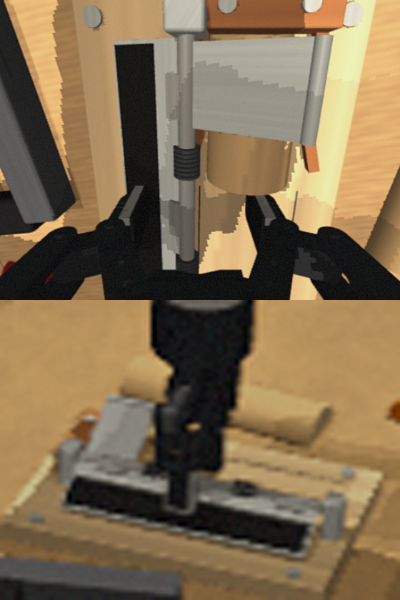

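The near end is at about row 193 against a predicted 189 when home, so roughly 2–3 mm remain. I'll push until the x force rises.

Emit:
send_rows:
  targets:
    - [-0.4,0.001,0,0,0,0,0]
    - [-0.4,0.001,0,0,0,0,0]
    - [-0.4,0.001,0,0,0,0,0]
    - [-0.4,0.001,0,0,0,0,0]
    - [-0.4,0.001,0,0,0,0,0]
    - [-0.4,0,0,0,0,0,0]
    - [-0.4,0,0,0,0,0,0]
    - [-0.4,0,0,0,0,0,0]
    - [-0.4,0,0,0,0,0,0]
    - [-0.4,0,0,0,0,0,0]

```text
time_s: 12.25
eef_pos: [566.1, 23.7, 24.0]
ee_rot: [-0.051, 0.994, -0.094, 0.0]
force: [-18.8, 6.8, 21.2]
grip_width: 0.698
grip_force: 12.9
```

```bash
python3 look.py w5.png
```

```text
t 12.25 jigTCP [-10.    8.6  24. ] F [-18.8   6.8  21.2] gw 0.698
tool delta now [-0.   0.6 -0.1] rot [-0.001  0.01   0.004] delta in target axes [-0.   0.6 -0.1] joints [-0.21  0.64  1.59  0.13  0.92  1.47]
flap_nose [{'point': [243.9, 195.3], 'score': 0.82}]
bar_mid [{'point': [251.2, 219.8], 'score': 0.66}]
[  9. -32.] 0.32
(1, -24, 42) [252. 194.]
(1, -24, 18) [248. 176.]
(41, -24, 42) [258. 122.]
(75, -24, 42) [264.  47.]
```

View pics/w5.png

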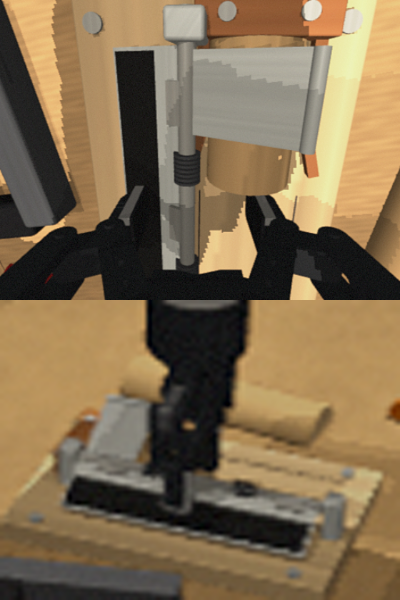

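The w5 view shows the pale's far end at the stop, at about (235,38), and its near rim at row 193 where 194 was predicted. The push force rose to 19 N, so the pale is home. Next I back off in x so I don't drag the pale upward, then lift.

Emit:
send_rows:
  targets:
    - [-0.4,-0.002,0,0,0,0,0]
    - [-0.4,-0.003,0,0,0,0,0]
    - [-0.4,-0.003,0,0,0,0,0]
    - [-0.4,-0.003,0,0,0,0,0]
    - [-0.4,0,0,0,0,0,0]
    - [-0.4,0,0,-0.003,0,0,0]
    - [-0.4,0,0,-0.004,0,0,0]
    - [-0.4,0,0,-0.004,0,0,0]
    - [-0.4,0,0,-0.004,0,0,0]
    - [-0.4,0,0,-0.004,0,0,0]

```text
time_s: 13.9
eef_pos: [557.8, 22.0, 42.6]
ee_rot: [-0.05, 0.994, -0.095, 0.004]
force: [0.9, 0.3, 0.3]
grip_width: 0.701
grip_force: 0.0
```

Emit:
send_rows:
  targets:
    - [-0.4,0,0,-0.006,0,0,0]
    - [-0.4,0,0,-0.008,0,0,0]
    - [-0.4,0,0,-0.01,0,0,0]
    - [-0.4,0,0,-0.015,0,0,0]
    - [-0.4,0,0,-0.02,0,0,0]
    - [-0.4,0,0,-0.025,0,0,0]
    - [-0.4,0,0,-0.03,0,0,0]
    - [-0.4,0,0,-0.02,0,0,0]
    - [-0.4,0,0,-0.01,0,0,0]
    - [-0.4,0,0,0,0,0,0]

```text
time_s: 15.15
eef_pos: [555.7, 8.1, 186.6]
ee_rot: [-0.05, 0.994, -0.095, 0.005]
force: [-0.3, -0.1, -1.3]
grip_width: 0.699
grip_force: 0.0
```

```bash
python3 look.py w6.png
```

```text
t 15.15 jigTCP [-17.2  -8.7 186.6] F [-0.3 -0.1 -1.3] gw 0.699
tool delta now [  7.1  -0.3 163.5] rot [ 0.    -0.001  0.003] delta in target axes [  7.2  -0.3 163.5] joints [-0.24  0.41  1.49  0.11  1.25  1.48]
flap_nose [{'point': [243.2, 198.3], 'score': 0.76}]
bar_mid [{'point': [250.0, 216.6], 'score': 0.89}]
[ 37. -24.] 0.63
[ 34. -10.] 0.54
(1, -24, 42) [222. 121.]
(1, -24, 18) [222. 117.]
(41, -24, 42) [223.  85.]
(75, -24, 42) [224.  53.]
```

View pics/w6.png

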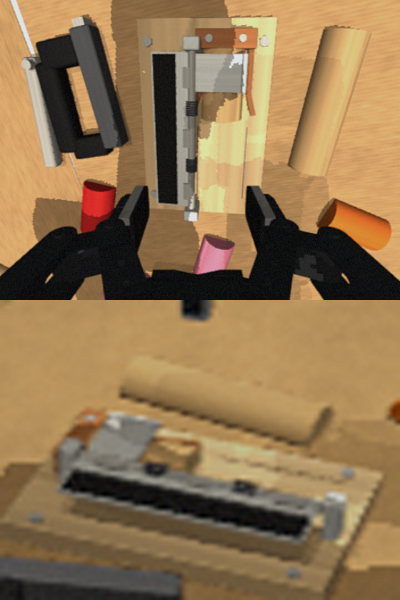

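The flap has come down on the pale, whose near end is at about row 121 (predicted 121), flush in the track. The hand is clear.

```bash
python3 -c "
from rig import ctrl
print(ctrl.finish_job())"
```

```text
the job is handed in; nothing more can be done
None
```

I pushed the pale home against the end stop with the flap held clear, let the flap down onto it and moved the hand away. The job is handed in, with no verdict shown.

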